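# Set the die gap of a bench button press with a gauge blade

## Task

Slide the gauge blade flat along the press bed until its tip comes out past the far side of the round shoe, then turn the screw on top clockwise until the blade just drags: gripped lightly between shoe and bed, neither loose nor pinched hard at any time. Leave the gauge in the gap and the other things on the counter where they are.

Things in the scene. Friction and masses are not known exactly. Their poses are not given: they have to be found in the camera images.
- press: cast-iron bench button press, bolted down. Origin on the counter under the screw axis; x = direction in which the gauge is slid in (open front faces -x), y across, z up. Foot plate 235 x 130 x 12 mm (x -170 to +65 mm). Two posts, 24 mm in x, at y = -50 and +50 mm (inner faces 84 mm apart) carry the head
- bed_top (a point): point on the bed's flat steel top under the shoe's centre, 40 mm above the counter; axes as press. The bed is 60 mm wide (y) and runs from x = -160 to +45 mm
- head: cross-beam (28 mm in x, 116 in y, 85 to 110 mm above the counter) with the screw and the round shoe it carries; origin and axes as press. Shoe: steel disc 28 mm across, flat underside, on the screw axis over the bed; starting gap under it unknown, 5.5 to 10.5 mm. It is sprung: pressed on the blade it gives about 30 N more per radian of screw. 8 to 18 N is 'just drags', over 24 N 'pinched hard'
- screw_grip (a point): where to grip the screw's handle, on the vertical screw axis, 138 mm above the counter. Handle: upright-sided iron bar 42 mm long (this point's x), 16 mm wide (y), from 116 to 150 mm above the counter; it starts along the press's x and turns with the screw without rising or sinking. z up
- screw (a joint): screw angle, rad, 0 at the start, growing clockwise from above, stop at 1.8; stays where left. 7 mm of shoe travel per rad. Shoe meets blade at 0.2 to 0.95 rad, different each time, found by feel: from there the counter-clockwise moment on the hand rises 0.21 N m per rad (0.007 per N on the blade), over +-0.18 of dry friction (its sign flips if the hand eases back at a stop). Just drags: 0.27 to 0.6 rad past touch
- gauge_grip (a point): gauge: upright wooden grip 45 mm long (x), 14 mm wide (y), 40 mm high, standing on its underside; this point is at the grip's centre, 20 mm above its underside. From the grip a flat steel blade 22 mm wide and 4 mm thick runs along +x, level with the underside, to its tip 117 mm ahead of this point. 90 g. At the start it lies flat on the counter beside the press, on either side
- gauge_tip (a point): centre of the end of the gauge's blade, 2 mm above its underside; x points out along the blade, z up
- gauge: the whole gauge, origin under the centre of its wooden grip, on its underside; axes as for gauge_tip
- lint_brush: bystander: steel lint brush, 180 mm long, lying on the other side of the press, origin under its handle, head along +x; origin on its underside
- button_jar: bystander: glass jar of brown buttons with cork stopper, 72 mm diameter, 119 mm high, origin under its centre
- dish: bystander: white ceramic dish, 120 mm diameter, 28 mm high, origin under its centre
- tap_light: bystander: round press-button tap light, 94 mm diameter, 30 mm high, origin under its centre
- spool: bystander: bare wooden thread spool, 36 mm diameter, 50 mm high, origin under its centre
- tin: bystander: flat round tin, 80 mm diameter, 28 mm high, origin under its centre
Mind the look-alikes: they are no part of the job. Leave any green or pink look-alike of the gauge alone.

How it is judged:
By the outcome, as a careful person would: the job done as asked, in the order asked, and still so for the second after the job is handed in, with the robot touching nothing.
It also fails if it takes over 67 s, if anything falls off the work surface, if the arm or the gripper's body presses on something with over 40 N, if the wrist force passes 120 N, or if a joint passes its speed limit or range.

## Robot

A 7-joint arm with a two-finger parallel gripper is mounted at the origin on the work surface. World frame = base frame: x ahead of the robot, y to its left, z up, the work surface at z = 0. Lengths are in m, angles in rad, forces in N, time in s.
With the tool pointing down it reaches from about 0.4 to 0.875 m from the base axis. Payload 19.3 kg.
Tool frame: the origin (TCP) lies midway between the tips of the shut fingers; the grasp point (between the pads) lies 19 mm behind it; z points along the fingers, y is the direction in which the jaws open and shut (so a half turn about z gives the same grasp; the last joint's range is limited). The gripper opens to 85 mm and grips with 20 to 120 N. Pads are 22 mm wide; open, the fingers measure 114 mm over their backs; the gripper's body (76 mm by 85 mm) begins 54 mm behind the grasp point. The pads swing forward as they close: fully open they stand 13 mm farther back than shut.
Start: joints at [-1.322, 0.521, -0.036, 1.599, 0.021, 1.021, -0.113], TCP at [0.196, 0.593, 0.231] pointing down, gripper open.
Joint ranges: [-2.91, 2.91], [-0.3, 2.13], [-1.5, 1.42], [0.17, 2.43], [-1.26, 4.41], [0.16, 1.93], [-2.52, 2.52]. Speed limits (rad/s): [1.89, 1.89, 2.39, 2.39, 3.01, 3.01, 3.01].

## Interface

Orientations are given as [roll, pitch, yaw] about the fixed x, y, z axes, in that order (R = Rz(yaw) Ry(pitch) Rx(roll)).
In Python, from workcell import bot, eyes gives the robot as it stands. The module is installed in compiled form; this text tells all that it offers.
- The arm moves only by the shell command python3 -m jog 'ROWS' [FORCE]. ROWS is JSON, a list of rows, each an object with "delta_pos": the shift along the world's x, y, z in mm, a list of three; "spin": the turn about the world's z in rad; "claw": the closure, from 0 (fully open) to 1 (shut). In form: [{"delta_pos": [tx, ty, tz], "spin": spin, "claw": claw}, ...]. A call has 1 to 8 rows; each row is the pose to reach, as a shift and turn from the pose measured when the call began; what a row does not reach only later rows make up. A row lasts 1/10 s, in which the tool goes at most 50 mm and 8.59 degrees, less where a joint would pass 70% of its speed; a pose out of reach is approached as far as the arm can. A call with a gripper value outside its range is refused whole. The fingers move at their own pace and stop on an object; FORCE is the grip in N (left out, the last holds). Time passes only in rows, so rows that repeat a pose let the fingers close. It gives the time, the measured TCP pose, the force and the opening at its end, in the units of the state.
- bot.observe(): the state, without advancing time (a new reading comes with each control period).
- eyes.grab_frame(name): name is "side" or "top"; returns the picture (480x640x3 uint8, blue, green, red); there is no depth.
- eyes.camera_params(name): a dict with "fx", "fy", "cx", "cy" (pixels), "origin" and "attitude" of the camera in the world. Camera axes: x right, y up, looking along -z (the intrinsics and any distortion apply to the point x, -y, -z); pixel columns grow to the right and rows downward; lengths in m; the calibration is good to about 2 mm. A picture is of the moment at which its call begins. camera_params takes no time and is no camera call.
- bot.job_done(): hands the job in, once; it reports no verdict.
The state is a dict: "clock": time; "qpos": joint angles; "qd": joint speeds; "joint_efforts": joint torques, N m; "position": TCP position; "tool_rot": TCP orientation; "force": force on the tool from outside, world axes, zero at the start; "moment": the same for the moment, N m; "grip_width": finger opening in m.
Only numpy, scipy, OpenCV 4.12 (cv2) and the standard library are available. Lean on these libraries where they do the work, as an engineer would, in place of code of your own. Each camera call takes 0.05 s, during which the arm holds its last target. There are 200 camera calls.

## Working session

There is one attempt and no reset: what is moved stays moved. The work goes in short steps, Python scripts to look and compute and a shell command to move; the robot and the scene stay as the last step left them, time stands still between calls to the robot, and variables do not carry over. Pictures are saved under pics/ and viewed, about 8 in all and at most 12, crops included, and the job is handed in when it is done.

```bash
mkdir -p pics; python3 - <<'E'
from workcell import bot, eyes
import cv2
for n in("side","top"):
    cv2.imwrite(f"pics/{n}0.png",eyes.grab_frame(n)); print(n,eyes.camera_params(n))
print(bot.observe())
E
```

```text
side {'fx': 456.3935106887908, 'fy': 456.3935106887908, 'cx': 324.6453438317421, 'cy': 242.74940674020266, 'origin': array([ 0.53391157, -0.71675657,  0.74107969]), 'attitude': array([ 0.8487016 , -0.01515994, -0.05626115])}
top {'fx': 550.1733926822745, 'fy': 550.1733926822745, 'cx': 322.311219870166, 'cy': 239.44654936941555, 'origin': array([0.40909579, 0.0176794 , 1.30302237]), 'attitude': array([ 1.46762727e-01, -1.53236474e-03, -1.59848538e+00])}
{'clock': 0.1, 'qpos': array([-1.32222226,  0.52190277, -0.0363205 ,  1.59992519,  0.02118864,
        1.02110026, -0.11280633]), 'qd': array([ 0.00029299, -0.00199402,  0.0012346 , -0.00154687, -0.00218974,
       -0.0019845 , -0.00044266]), 'joint_efforts': array([ 3.69807167e-03, -9.28481627e+01,  1.98387288e+00, -3.70538092e+01,
        1.80929422e-02,  5.27275624e-03,  7.26950225e-05]), 'position': array([0.19581883, 0.59323069, 0.23082478]), 'tool_rot': array([-3.14064348e+00,  5.96483942e-05,  2.82278889e+00]), 'force': array([ 0.06926738,  0.19435647, -0.36808322]), 'moment': array([-0.08680423,  0.03743844,  0.0144811 ]), 'grip_width': 0.08593976477441205}
```

View pics/top0.png

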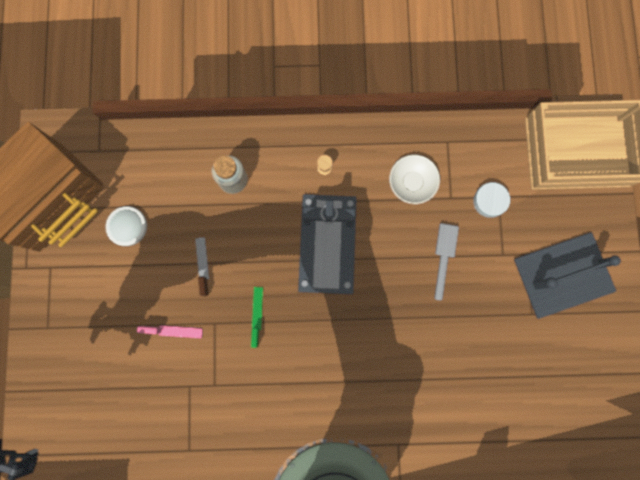

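View pics/side0.png

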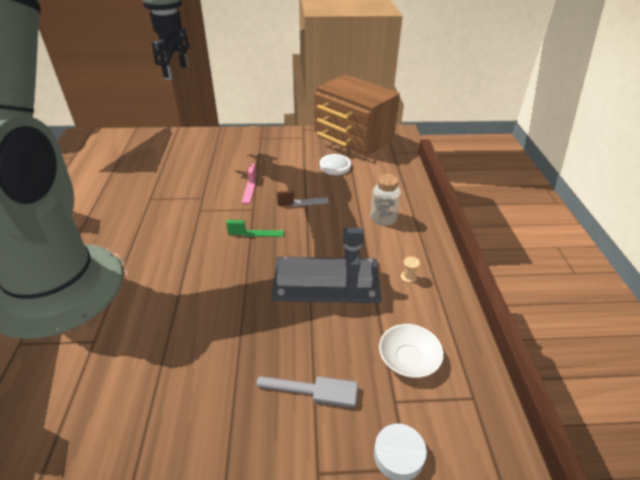

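The top view shows three gauge-shaped things: wood and steel (203,265), green (257,317) and pink (170,331). The brown-gripped one with a steel blade beside the press fits. I'll confirm it in an enlarged crop, along with the press.

```bash
cat > h.py <<'E'
import numpy as np, cv2
from scipy.spatial.transform import Rotation as R
from workcell import bot, eyes
def cam(n):
    p=eyes.camera_params(n); return p,R.from_euler('xyz',p['attitude']).as_matrix(),np.array(p['origin'])
def ray(n,u,v,z):
    p,A,o=cam(n); d=A@np.array([(u-p['cx'])/p['fx'],-(v-p['cy'])/p['fy'],-1]); return o+d*(z-o[2])/d[2]
def proj(n,X):
    p,A,o=cam(n); c=(np.atleast_2d(X)-o)@A; return np.c_[p['cx']+p['fx']*c[:,0]/-c[:,2],p['cy']-p['fy']*c[:,1]/-c[:,2]]
def crop(im,u,v,w,h,k): return cv2.resize(im[v:v+h,u:u+w],None,fx=k,fy=k,interpolation=cv2.INTER_CUBIC)
E
python3 - <<'E'
from h import *
t=cv2.imread('pics/top0.png');s=cv2.imread('pics/side0.png')
a=crop(t,185,230,40,75,8); b=crop(t,290,185,80,120,5)
c=np.zeros((600,800,3),np.uint8); c[:600,:320]=a; c[:600,400:800]=b
cv2.imwrite('pics/c1.png',c)
d=np.zeros((600,800,3),np.uint8); d[:480,:]=crop(s,250,180,160,120,5)[:480]
cv2.imwrite('pics/c2.png',crop(s,250,180,160,120,5))
E
```

```text
(no output)
```

View pics/c1.png

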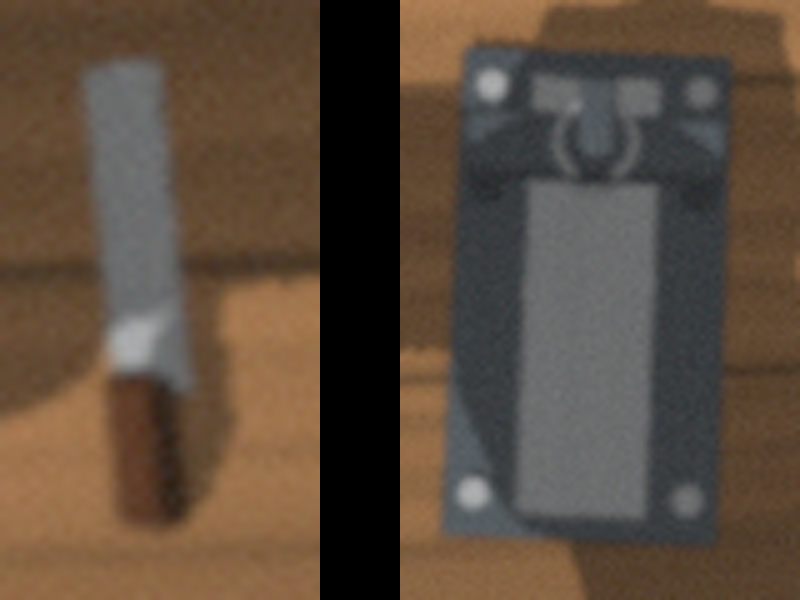

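View pics/c2.png

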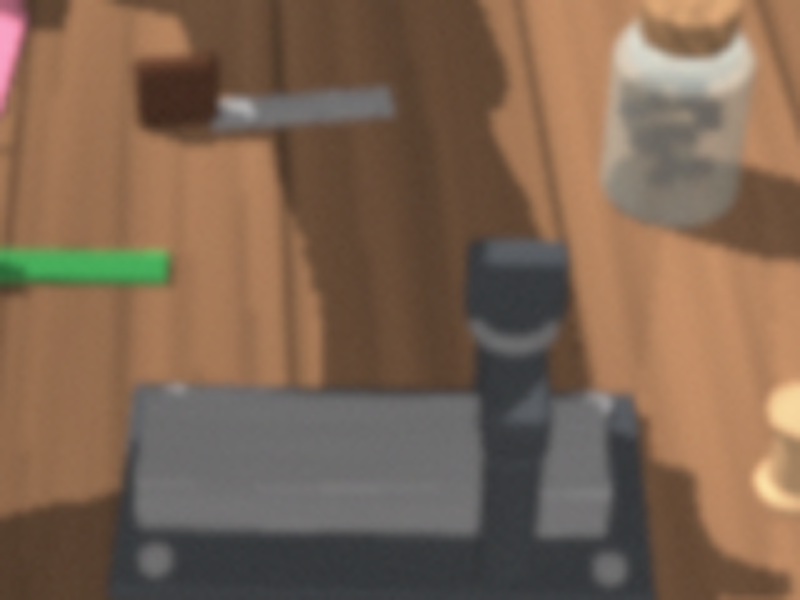

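```bash
cat > fit.py <<'E'
from h import *
from scipy.optimize import least_squares
def fit(obs,x0):
    def f(p):
        c,s=np.cos(p[2]),np.sin(p[2]); out=[]
        for n,L,uv in obs:
            L=np.array(L)/1000; X=[p[0]+c*L[0]-s*L[1],p[1]+s*L[0]+c*L[1],L[2]]
            out.append(proj(n,X)[0]-uv)
        return np.ravel(out)
    r=least_squares(f,x0,loss='soft_l1'); print(r.x.round(4)); print(r.fun.reshape(-1,2).round(1).tolist()); return r.x
T=lambda u0,v0,k,L,c,n='top':(n,L,np.array([u0+(c[0]+.5)/k-.5,v0+(c[1]+.5)/k-.5]))
E
python3 - <<'E'
from fit import *
g=lambda L,c:T(185,230,8,L,c); p=lambda L,c:T(290,185,5,L,c); s=lambda L,c:T(250,180,5,L,c,'side')
print(ray('top',203,265,0),ray('top',328,215,.15))
G=[g((117,11,4),(85,70)),g((117,-11,4),(160,62)),g((22.5,7,40),(108,378)),g((22.5,-7,40),(158,378)),g((-22.5,7,40),(118,520)),g((-22.5,-7,40),(165,522))]
Gs=[s((117,11,4),(388,88)),s((117,-11,4),(394,116)),s((-22.5,-7,0),(150,127)),s((22.5,-7,0),(215,127)),s((-22.5,7,40),(137,62)),s((22.5,7,40),(217,52))]
P=[p((65,65,12),(65,47)),p((65,-65,12),(330,57)),p((-170,-65,12),(315,543)),p((-170,65,12),(42,537)),p((-160,30,40),(115,513)),p((-160,-30,40),(245,520)),p((45,30,40),(132,75)),p((45,-30,40),(262,82)),p((0,0,150),(197,118))]
Ps=[s((-160,-30,40),(135,487)),s((45,-30,40),(612,490)),s((0,0,150),(520,251))]
for o,x0 in((G,[.5,.3,0]),(Gs,[.5,.3,0]),(G+Gs,[.5,.3,0]),(P,[.5,0,0]),(Ps,[.5,0,0]),(P+Ps,[.5,0,0])): fit(o,x0)
E
```

```text
[0.54799721 0.29554752 0.        ] [ 0.63177499 -0.00239183  0.15      ]
[0.4963 0.29   0.1023]
[[0.3, 0.2], [0.1, 0.0], [-0.5, -0.5], [-0.6, -1.3], [0.2, 1.3], [0.4, 0.2]]
[0.4951 0.2853 0.083 ]
[[0.4, 0.3], [0.4, -0.5], [-2.3, 1.2], [1.4, 0.0], [-0.8, -1.0], [0.1, -0.1]]
[0.4959 0.2893 0.0987]
[[0.7, 0.3], [0.6, 0.2], [-0.1, -0.3], [-0.3, -1.1], [0.5, 1.4], [0.7, 0.4], [0.4, -0.9], [0.5, -1.8], [-1.9, 0.4], [1.7, -0.9], [-0.5, -1.8], [0.3, -1.1]]
[ 0.6433 -0.0046 -0.0667]
[[-0.5, -0.4], [0.6, -0.3], [0.6, 0.6], [-0.4, -0.3], [-0.1, 0.0], [0.1, -0.3], [0.2, 0.1], [-0.3, -0.3], [-0.1, 1.5]]
[ 0.6415 -0.0081 -0.0547]
[[-0.2, 0.1], [0.3, 0.4], [-0.1, -0.5]]
[ 0.6428 -0.0051 -0.0671]
[[-0.3, -0.3], [0.8, -0.2], [0.7, 0.8], [-0.2, -0.2], [0.1, 0.2], [0.3, -0.1], [0.4, 0.3], [-0.0, -0.1], [0.1, 1.7], [0.4, -1.6], [0.5, -0.5], [0.4, -1.5]]
```

The crop confirms it: the brown wooden grip has its top centre near c1 (137,450) and the steel blade's tip edge is at c1 (85–160,66). That makes it the gauge, at (0.496, 0.290), yaw 0.10. The press is at (0.643, -0.005), yaw -0.067. Residuals are under 2 px and the two views agree to about 4 mm. Moving above the gauge grip.

```bash
python3 -m jog '[{"delta_pos":[40,-40,0],"spin":0.1,"claw":0},{"delta_pos":[80,-80,0],"spin":0.2,"claw":0},{"delta_pos":[115,-115,-20],"spin":0.3,"claw":0},{"delta_pos":[150,-150,-40],"spin":0.419,"claw":0},{"delta_pos":[185,-186,-60],"spin":0.419,"claw":0},{"delta_pos":[220,-222,-80],"spin":0.419,"claw":0},{"delta_pos":[255,-258,-95],"spin":0.419,"claw":0},{"delta_pos":[300,-303,-110],"spin":0.419,"claw":0}]' 40
python3 -m jog '[{"delta_pos":[0,0,0],"spin":0,"claw":0},{"delta_pos":[0,0,0],"spin":0,"claw":0}]'
```

```text
clock: 0.9
position: [0.4659, 0.3194, 0.1313]
tool_rot: [-3.14, -0.001, -3.041]
force: [1.6, 0.2, 0.2]
grip_width: 0.0853
clock: 1.1
position: [0.4664, 0.3182, 0.1307]
tool_rot: [-3.139, -0.002, -3.044]
force: [-1.0, 1.2, -0.5]
grip_width: 0.0853
```

```bash
python3 -m jog '[{"delta_pos":[29.5,-28,-20],"spin":0,"claw":0},{"delta_pos":[29.5,-28,-40],"spin":0,"claw":0},{"delta_pos":[29.5,-28,-60],"spin":0,"claw":0},{"delta_pos":[29.5,-28,-60],"spin":0,"claw":0},{"delta_pos":[29.5,-28,-60],"spin":0,"claw":0}]'
python3 - <<'E'
from h import *
t=eyes.grab_frame('top');s=eyes.grab_frame('side')
c=np.zeros((600,800,3),np.uint8); c[:,:400]=crop(t,165,215,80,120,5); c[:,400:]=crop(s,240,120,80,120,5)
cv2.imwrite('pics/c3.png',c); print(bot.observe()['position'])
E
```

```text
clock: 1.6
position: [0.4952, 0.2913, 0.0712]
tool_rot: [-3.14, -0.002, -3.042]
force: [-0.3, 0.2, -0.1]
grip_width: 0.0856
[0.49589857 0.29121269 0.07186039]
```

View pics/c3.png

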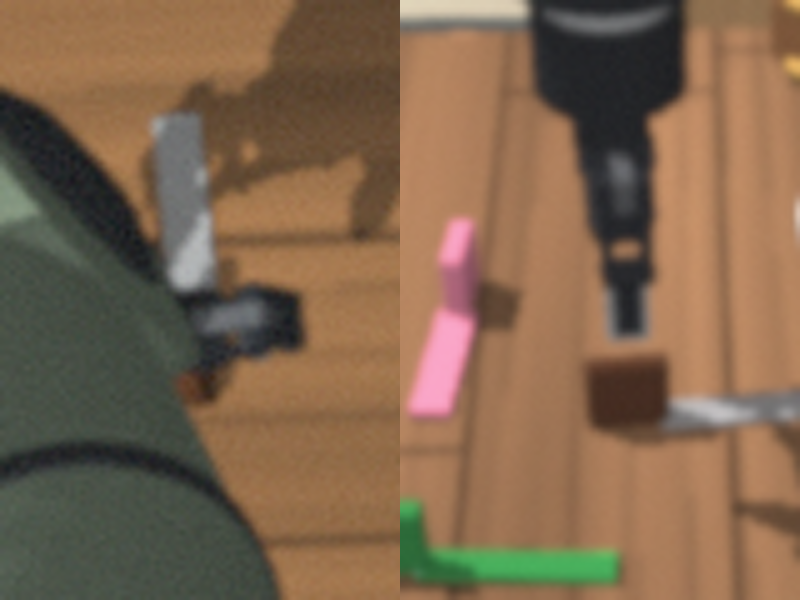

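The picture shows the finger (right half, x≈628) centred over the wooden grip (588–668), with the pink and green look-alikes clear. Descending and gripping.

```bash
python3 -m jog '[{"delta_pos":[0,-1,-30],"spin":0,"claw":0},{"delta_pos":[0,-1,-50],"spin":0,"claw":0},{"delta_pos":[0,-1,-62],"spin":0,"claw":0},{"delta_pos":[0,-1,-62],"spin":0,"claw":0},{"delta_pos":[0,-1,-62],"spin":0,"claw":0.4},{"delta_pos":[0,-1,-62],"spin":0,"claw":0.7},{"delta_pos":[0,-1,-62],"spin":0,"claw":1},{"delta_pos":[0,-1,-62],"spin":0,"claw":1}]' 40
python3 -m jog '[{"delta_pos":[0,0,0],"spin":0,"claw":1},{"delta_pos":[0,0,0],"spin":0,"claw":1},{"delta_pos":[0,0,0],"spin":0,"claw":1}]'
```

```text
clock: 2.5
position: [0.4962, 0.2903, 0.0105]
tool_rot: [-3.141, 0.0, -3.043]
force: [-0.0, 0.5, -0.5]
grip_width: 0.0282
clock: 2.8
position: [0.4964, 0.2905, 0.0108]
tool_rot: [-3.141, 0.001, -3.043]
force: [-1.1, -0.5, 5.7]
grip_width: 0.0133
```

```bash
python3 -m jog '[{"delta_pos":[0,0,40],"spin":0,"claw":1},{"delta_pos":[-10,-20,75],"spin":-0.05,"claw":1},{"delta_pos":[-20,-60,75],"spin":-0.1,"claw":1},{"delta_pos":[-20,-100,75],"spin":-0.165,"claw":1},{"delta_pos":[-20,-140,75],"spin":-0.165,"claw":1},{"delta_pos":[-20,-180,75],"spin":-0.165,"claw":1},{"delta_pos":[-20,-220,75],"spin":-0.165,"claw":1},{"delta_pos":[-20,-260,75],"spin":-0.165,"claw":1}]'
python3 -m jog '[{"delta_pos":[0,0,0],"spin":0,"claw":1},{"delta_pos":[0,0,0],"spin":0,"claw":1}]'
```

```text
clock: 3.6
position: [0.4761, 0.0289, 0.0858]
tool_rot: [-3.141, 0.001, 3.076]
force: [2.0, -0.5, -0.3]
grip_width: 0.0134
clock: 3.8
position: [0.4761, 0.0281, 0.0858]
tool_rot: [-3.141, 0.001, 3.074]
force: [0.2, 0.3, -0.7]
grip_width: 0.0135
```

```bash
python3 -m jog '[{"delta_pos":[0,-23.5,0],"spin":0,"claw":1},{"delta_pos":[12,-23.5,-12],"spin":0,"claw":1},{"delta_pos":[24,-23.5,-27],"spin":0,"claw":1},{"delta_pos":[24,-23.5,-27],"spin":0,"claw":1},{"delta_pos":[24,-23.5,-27],"spin":0,"claw":1}]'
python3 - <<'E'
from h import *
t=eyes.grab_frame('top');s=eyes.grab_frame('side')
c=np.zeros((600,800,3),np.uint8); c[:,:400]=crop(t,288,185,80,120,5); c[:,400:]=crop(s,290,190,80,120,5)
cv2.imwrite('pics/c4.png',c); print(bot.observe()['position'])
E
```

```text
clock: 4.3
position: [0.4996, 0.0056, 0.0588]
tool_rot: [-3.141, -0.0, 3.075]
force: [0.2, 0.3, -1.5]
grip_width: 0.0134
[0.49972017 0.00523355 0.05930079]
```

View pics/c4.png

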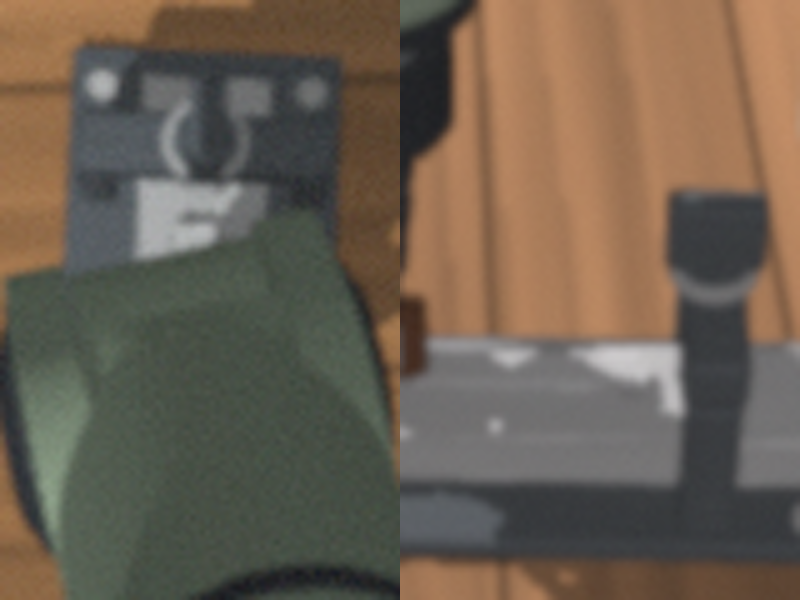

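The side half shows the grip at (413,335) and its blade level over the bed. The post at x≈715 hides the tip. Lowering by feel.

```bash
python3 -m jog '[{"delta_pos":[0,-0.5,-3],"spin":0,"claw":1},{"delta_pos":[0,-0.5,-5],"spin":0,"claw":1},{"delta_pos":[0,-0.5,-5],"spin":0,"claw":1}]'
for i in 1 2 3; do python3 -m jog '[{"delta_pos":[0,0,-1.2],"spin":0,"claw":1},{"delta_pos":[0,0,-1.2],"spin":0,"claw":1}]'; done
```

```text
clock: 4.7
position: [0.4995, 0.0048, 0.0543]
tool_rot: [-3.141, 0.0, 3.075]
force: [-0.5, 0.2, -1.5]
grip_width: 0.0133
clock: 4.9
position: [0.4994, 0.0048, 0.053]
tool_rot: [-3.141, 0.0, 3.075]
force: [-0.1, 0.7, -1.0]
grip_width: 0.0134
clock: 5.1
position: [0.4994, 0.0048, 0.0517]
tool_rot: [-3.141, 0.0, 3.075]
force: [0.7, -0.1, -1.1]
grip_width: 0.0133
clock: 5.3
position: [0.4995, 0.0047, 0.0507]
tool_rot: [-3.141, 0.0, 3.074]
force: [-2.3, -0.0, 9.6]
grip_width: 0.0134
```

Contact at z 50.7 (50.8 expected). Sliding in along the press axis: 53 mm brings the tip to about +26 mm.

```bash
python3 -m jog '[{"delta_pos":[6,-0.4,0.2],"spin":0,"claw":1},{"delta_pos":[12,-0.8,0.2],"spin":0,"claw":1},{"delta_pos":[18,-1.2,0.2],"spin":0,"claw":1},{"delta_pos":[24,-1.6,0.2],"spin":0,"claw":1}]'
python3 -m jog '[{"delta_pos":[7,-0.4,0],"spin":0,"claw":1},{"delta_pos":[14,-0.9,0],"spin":0,"claw":1},{"delta_pos":[21,-1.4,0],"spin":0,"claw":1},{"delta_pos":[29,-1.9,0],"spin":0,"claw":1},{"delta_pos":[29,-1.9,0],"spin":0,"claw":1}]'
```

```text
clock: 5.7
position: [0.5241, 0.0031, 0.0508]
tool_rot: [-3.141, 0.0, 3.074]
force: [-0.2, 0.3, 0.2]
grip_width: 0.0133
clock: 6.2
position: [0.5542, 0.0011, 0.0508]
tool_rot: [-3.141, 0.001, 3.074]
force: [0.2, 0.5, -0.3]
grip_width: 0.0136
```

```bash
python3 - <<'E'
from h import *
t=eyes.grab_frame('top');s=eyes.grab_frame('side')
c=np.zeros((600,800,3),np.uint8); c[:,:400]=crop(t,308,190,50,75,8); c[:,400:]=crop(s,330,230,50,75,8)
cv2.imwrite('pics/c5.png',c); print(bot.observe()['position'])
E
```

```text
[0.55322095 0.00119359 0.05078702]
```

View pics/c5.png

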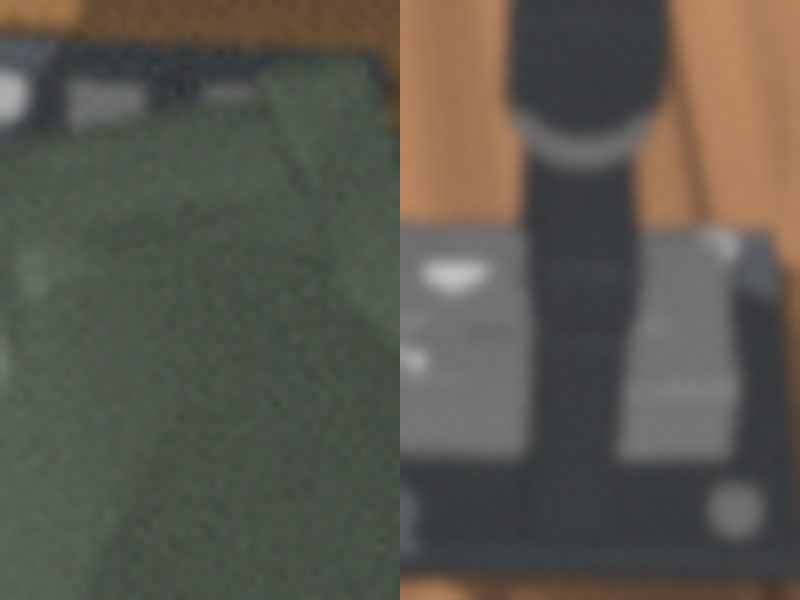

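```bash
python3 - <<'E'
from h import *
def P(x,y,z):
    c,s=np.cos(-.067),np.sin(-.067); return [.6428+c*x/1e3-s*y/1e3,-.005+s*x/1e3+c*y/1e3,z/1e3]
for q in [(27,-11,44),(27,-11,40),(27,11,44),(14,-11,44),(45,-30,40)]: print(q,((proj('side',P(*q))[0]-[330,230]+.5)*8-.5+[400,0]).round())
d=np.array([.5532-.6428,.0012+.005]); c,s=np.cos(-.067),np.sin(-.067)
print('grip in press', 1e3*(c*d[0]+s*d[1]),1e3*(-s*d[0]+c*d[1]))
im=cv2.imread('pics/c5.png')[200:480,600:800]
im=cv2.normalize(im[:,:].clip(85,150),None,0,255,cv2.NORM_MINMAX); cv2.imwrite('pics/c6.png',cv2.resize(im,None,fx=2.5,fy=2))
E
```

```text
(27, -11, 44) [674. 319.]
(27, -11, 40) [673. 329.]
(27, 11, 44) [670. 262.]
(14, -11, 44) [626. 318.]
(45, -30, 40) [744. 380.]
grip in press -89.81405730091129 0.18737969107503108
```

View pics/c6.png

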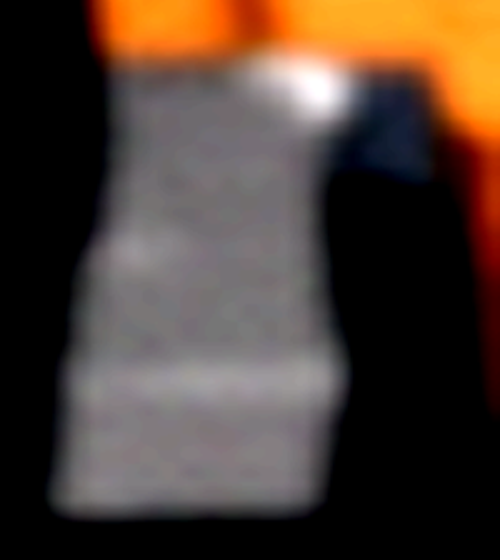

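The enhanced crop shows the blade's near edge as a light line ending at c5 ≈ (672,322). The prediction for a tip at +27 mm is (674,319–329), so the tip is about 13 mm past the shoe. Releasing and going up to the screw.

```bash
python3 -m jog '[{"delta_pos":[0,0,0],"spin":0,"claw":0.7},{"delta_pos":[0,0,0],"spin":0,"claw":0.4},{"delta_pos":[0,0,0],"spin":0,"claw":0},{"delta_pos":[0,0,0],"spin":0,"claw":0},{"delta_pos":[0,0,0],"spin":0,"claw":0},{"delta_pos":[0,0,15],"spin":0,"claw":0},{"delta_pos":[0,0,45],"spin":0,"claw":0},{"delta_pos":[0,0,85],"spin":0,"claw":0}]'
python3 -m jog '[{"delta_pos":[0,0,40],"spin":0,"claw":0},{"delta_pos":[0,0,50],"spin":0,"claw":0},{"delta_pos":[30,-2,50],"spin":0,"claw":0},{"delta_pos":[60,-4,50],"spin":0,"claw":0},{"delta_pos":[89.5,-6.2,50],"spin":0,"claw":0},{"delta_pos":[89.5,-6.2,50],"spin":0,"claw":0},{"delta_pos":[89.5,-6.2,50],"spin":0,"claw":0}]'
```

```text
clock: 7.1
position: [0.5522, 0.0012, 0.1356]
tool_rot: [-3.141, -0.002, 3.074]
force: [0.9, -0.3, 0.4]
grip_width: 0.0856
clock: 7.8
position: [0.6413, -0.005, 0.1846]
tool_rot: [-3.14, -0.004, 3.074]
force: [-0.1, -0.1, 0.2]
grip_width: 0.0853
```

```bash
python3 - <<'E'
from h import *
t=eyes.grab_frame('top');s=eyes.grab_frame('side')
c=np.zeros((600,800,3),np.uint8); c[:,:400]=crop(t,288,185,80,120,5); c[:,400:]=crop(s,300,165,80,120,5)
cv2.imwrite('pics/c7.png',c); o=bot.observe(); print(o['position'],o['tool_rot'],o['qpos'].round(2),o['moment'])
E
```

```text
[ 0.64092661 -0.00499105  0.1852179 ] [-3.14047864e+00 -3.06230685e-03  3.07451830e+00] [-0.05  0.6  -0.06  1.59  0.04  0.95  1.38] [-0.06808942 -0.01394884 -0.01599812]
```

View pics/c7.png

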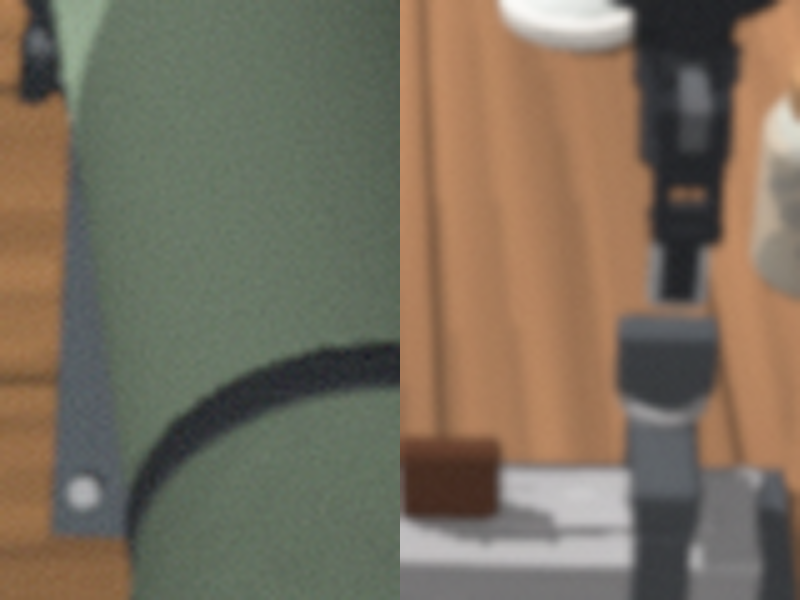

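```bash
python3 - <<'E'
from h import *
def P(x,y,z,o=(.6428,-.005)):
    c,s=np.cos(-.067),np.sin(-.067); return [o[0]+c*x/1e3-s*y/1e3,o[1]+s*x/1e3+c*y/1e3,z/1e3]
f=lambda q,o=(.6428,-.005):((proj('side',P(*q,o))[0]-[300,165]+.5)*5-.5+[400,0]).round(1)
for y in(-43,-50,-57):
  for z in (198,210): print('finger',y,z,f((0,y,z),(.641,-.005)))
for q in((-21,-8,150),(21,-8,150),(-21,8,150),(21,8,150)): print('handle',q,f(q))
E
```

```text
finger -43 198 [678.7 293.1]
finger -43 210 [680.6 268.3]
finger -50 198 [679.5 304.8]
finger -50 210 [681.4 279.9]
finger -57 198 [680.2 316.6]
finger -57 210 [682.2 291.7]
handle (-21, -8, 150) [620.7 330. ]
handle (21, -8, 150) [724.5 332. ]
handle (-21, 8, 150) [619.9 305. ]
handle (21, 8, 150) [722.4 306.9]
```

Finger at c7 (680,275) as predicted. The handle (618–718) sits about 1.5 mm nearer than the fit, so the axis x is about 0.6415. Descending and closing gently.

```bash
python3 -m jog '[{"delta_pos":[0.5,-0.7,-25],"spin":0,"claw":0},{"delta_pos":[0.5,-0.7,-45],"spin":0,"claw":0},{"delta_pos":[0.5,-0.7,-60],"spin":0,"claw":0},{"delta_pos":[0.5,-0.7,-64],"spin":0,"claw":0},{"delta_pos":[0.5,-0.7,-64],"spin":0,"claw":0.3},{"delta_pos":[0.5,-0.7,-64],"spin":0,"claw":0.6},{"delta_pos":[0.5,-0.7,-64],"spin":0,"claw":0.6}]' 20
python3 -m jog '[{"delta_pos":[0,0,0],"spin":0,"claw":1},{"delta_pos":[0,0,0],"spin":0,"claw":1},{"delta_pos":[0,0,0],"spin":0,"claw":1},{"delta_pos":[0,0,0],"spin":0,"claw":1}]'
python3 -c "
from workcell import bot;o=bot.observe();print(o['position'],o['tool_rot'],o['force'],o['moment'])"
```

```text
clock: 8.6
position: [0.6418, -0.0057, 0.1222]
tool_rot: [-3.141, -0.002, 3.074]
force: [-0.4, 0.4, 0.3]
grip_width: 0.0438
clock: 9.0
position: [0.6422, -0.0059, 0.1228]
tool_rot: [-3.14, -0.001, 3.074]
force: [-1.9, -1.6, 5.5]
grip_width: 0.0156
[ 0.64216537 -0.0059133   0.12283498] [-3.14049695e+00 -8.65208739e-04  3.07420450e+00] [-1.89713499 -1.60981235  5.46473918] [-0.13228203  0.32445648 -0.09074653]
```

```bash
cat > m.py <<'E'
from workcell import bot
o=bot.observe();y=o['tool_rot'][2];print('clk %.1f turned %.3f mz %.3f'%(o['clock'],3.0742-y,o['moment'][2]),'F',o['force'].round(1),'M',o['moment'].round(2),'w',round(o['grip_width'],4),o['position'].round(4))
E
python3 -m jog '[{"delta_pos":[0,0,0],"spin":0,"claw":1},{"delta_pos":[0,0,0],"spin":0,"claw":1}]' 60 >/dev/null; python3 m.py
for i in 1 2 3 4; do python3 -m jog '[{"delta_pos":[0,0,0],"spin":-0.025,"claw":1},{"delta_pos":[0,0,0],"spin":-0.05,"claw":1}]' >/dev/null; python3 m.py; done
```

```text
clk 9.2 turned -0.000 mz -0.064 F [-0.8 -0.9  1.7] M [ 0.07  0.24 -0.06] w 0.0149 [ 0.6422 -0.0059  0.123 ]
clk 9.4 turned 0.052 mz 0.144 F [-0.3  0.2  1. ] M [0.08 0.09 0.14] w 0.0152 [ 0.6422 -0.0059  0.123 ]
clk 9.6 turned 0.105 mz 0.166 F [-0.2  0.6  0.1] M [0.1  0.09 0.17] w 0.0151 [ 0.6422 -0.0058  0.123 ]
clk 9.8 turned 0.157 mz 0.133 F [-0.5  0.2  0.5] M [0.08 0.07 0.13] w 0.0148 [ 0.6422 -0.0058  0.123 ]
clk 10.0 turned 0.209 mz 0.189 F [-0.4 -0.   0.6] M [0.1  0.06 0.19] w 0.0148 [ 0.6422 -0.0057  0.123 ]
```

```bash
for i in $(seq 16); do python3 -m jog '[{"delta_pos":[0,0,0],"spin":-0.02,"claw":1}]' >/dev/null; python3 m.py | tee -a log.txt | cut -c1-34; done; tail -1 log.txt
```

```text
clk 10.1 turned 0.231 mz 0.162 F [
clk 10.2 turned 0.253 mz 0.147 F [
clk 10.3 turned 0.274 mz 0.163 F [
clk 10.4 turned 0.296 mz 0.142 F [
clk 10.5 turned 0.318 mz 0.152 F [
clk 10.6 turned 0.340 mz 0.150 F [
clk 10.7 turned 0.362 mz 0.125 F [
clk 10.8 turned 0.383 mz 0.154 F [
clk 10.9 turned 0.405 mz 0.147 F [
clk 11.0 turned 0.427 mz 0.153 F [
clk 11.1 turned 0.449 mz 0.204 F [
clk 11.2 turned 0.471 mz 0.200 F [
clk 11.3 turned 0.492 mz 0.202 F [
clk 11.4 turned 0.514 mz 0.133 F [
clk 11.5 turned 0.536 mz 0.138 F [
clk 11.6 turned 0.558 mz 0.181 F [
clk 11.6 turned 0.558 mz 0.181 F [-0.4  0.7 -0.4] M [0.1  0.04 0.18] w 0.0148 [ 0.6423 -0.0055  0.123 ]
```

```bash
cat > pf.py <<'E'
import re,numpy as np
d=np.array([[float(a) for a in re.findall(r'turned (\S+) mz (\S+)',l)[0]] for l in open('log.txt')]);x,y=d.T
res=[]
for t in np.arange(.2,max(x),.02):
    r=np.maximum(x-t,0)*.21; b=(y-r).mean(); res.append((((y-r-b)**2).sum(),t,b))
m=min(res); s=m[0]/(len(x)-2); w=np.exp(-(np.array([r[0] for r in res])-m[0])/2/s); w/=w.sum(); t=np.array([r[1] for r in res])
mu=(w*t).sum(); print('n',len(x),'last',x[-1],'touch best %.2f mean %.2f sd %.3f base %.3f noise %.3f'%(m[1],mu,((w*(t-mu)**2).sum())**.5,m[2],s**.5))
E
for i in $(seq 16); do python3 -m jog '[{"delta_pos":[0,0,0],"spin":-0.012,"claw":1}]' >/dev/null; python3 m.py | tee -a log.txt | cut -c10-34; done; tail -1 log.txt;python3 pf.py
```

```text
turned 0.571 mz 0.173 F [
turned 0.584 mz 0.128 F [
turned 0.597 mz 0.234 F [
turned 0.610 mz 0.147 F [
turned 0.623 mz 0.229 F [
turned 0.637 mz 0.133 F [
turned 0.650 mz 0.162 F [
turned 0.663 mz 0.170 F [
turned 0.676 mz 0.195 F [
turned 0.689 mz 0.170 F [
turned 0.702 mz 0.148 F [
turned 0.715 mz 0.171 F [
turned 0.728 mz 0.199 F [
turned 0.741 mz 0.181 F [
turned 0.754 mz 0.167 F [
turned 0.767 mz 0.194 F [
clk 13.2 turned 0.767 mz 0.194 F [ 0.8  0.  -0. ] M [ 0.17 -0.1   0.19] w 0.0149 [ 0.6425 -0.0054  0.123 ]
n 32 last 0.767 touch best 0.66 mean 0.65 sd 0.067 base 0.164 noise 0.028
```

```bash
for i in $(seq 14); do python3 -m jog '[{"delta_pos":[0,0,0],"spin":-0.009,"claw":1}]' >/dev/null; python3 m.py | tee -a log.txt | cut -c10-34; done; tail -1 log.txt;python3 pf.py
```

```text
turned 0.777 mz 0.142 F [
turned 0.787 mz 0.152 F [
turned 0.797 mz 0.110 F [
turned 0.807 mz 0.139 F [
turned 0.816 mz 0.212 F [
turned 0.826 mz 0.168 F [
turned 0.836 mz 0.178 F [
turned 0.846 mz 0.136 F [
turned 0.856 mz 0.201 F [
turned 0.865 mz 0.213 F [
turned 0.875 mz 0.214 F [
turned 0.885 mz 0.243 F [
turned 0.895 mz 0.237 F [
turned 0.905 mz 0.180 F [
clk 14.6 turned 0.905 mz 0.180 F [0.7 1.3 0. ] M [ 0.15 -0.11  0.18] w 0.0153 [ 0.6425 -0.0053  0.123 ]
n 46 last 0.905 touch best 0.78 mean 0.75 sd 0.049 base 0.167 noise 0.030
```

```bash
for i in $(seq 16); do python3 -m jog '[{"delta_pos":[0,0,0],"spin":-0.009,"claw":1}]' >/dev/null; python3 m.py | tee -a log.txt | cut -c10-34; done; tail -1 log.txt;python3 pf.py
```

```text
turned 0.915 mz 0.195 F [
turned 0.924 mz 0.159 F [
turned 0.934 mz 0.263 F [
turned 0.944 mz 0.196 F [
turned 0.954 mz 0.204 F [
turned 0.963 mz 0.263 F [
turned 0.973 mz 0.266 F [
turned 0.983 mz 0.217 F [
turned 0.993 mz 0.225 F [
turned 1.003 mz 0.252 F [
turned 1.012 mz 0.236 F [
turned 1.022 mz 0.174 F [
turned 1.032 mz 0.233 F [
turned 1.042 mz 0.211 F [
turned 1.052 mz 0.217 F [
turned 1.062 mz 0.281 F [
clk 16.2 turned 1.062 mz 0.281 F [ 1.2  0.3 -0.5] M [ 0.12 -0.16  0.28] w 0.0147 [ 0.6426 -0.0052  0.123 ]
n 62 last 1.062 touch best 0.72 mean 0.73 sd 0.042 base 0.164 noise 0.031
```

Baseline 0.164 matches friction 0.18 less the sensor bias of 0.016. Touch is at about 0.73±0.04, so the target is about 1.16.

```bash
for i in $(seq 14); do python3 -m jog '[{"delta_pos":[0,0,0],"spin":-0.006,"claw":1}]' >/dev/null; python3 m.py | tee -a log.txt | cut -c10-34; done; tail -1 log.txt;python3 pf.py
```

```text
turned 1.068 mz 0.240 F [
turned 1.075 mz 0.244 F [
turned 1.081 mz 0.241 F [
turned 1.088 mz 0.261 F [
turned 1.094 mz 0.237 F [
turned 1.101 mz 0.246 F [
turned 1.107 mz 0.257 F [
turned 1.114 mz 0.228 F [
turned 1.120 mz 0.320 F [
turned 1.127 mz 0.255 F [
turned 1.134 mz 0.272 F [
turned 1.140 mz 0.264 F [
turned 1.147 mz 0.286 F [
turned 1.153 mz 0.316 F [
clk 17.6 turned 1.153 mz 0.316 F [ 1.5  0.2 -1.2] M [ 0.18 -0.18  0.32] w 0.0149 [ 0.6427 -0.0052  0.123 ]
n 76 last 1.153 touch best 0.70 mean 0.70 sd 0.039 base 0.165 noise 0.031
```

About 0.45 rad past touch, mid-window (13.5 N). Releasing.

```bash
python3 -m jog '[{"delta_pos":[0,0,0],"spin":0,"claw":0.7},{"delta_pos":[0,0,0],"spin":0,"claw":0.4},{"delta_pos":[0,0,0],"spin":0,"claw":0},{"delta_pos":[0,0,0],"spin":0,"claw":0},{"delta_pos":[0,0,0],"spin":0,"claw":0},{"delta_pos":[0,0,25],"spin":0,"claw":0},{"delta_pos":[0,0,60],"spin":0,"claw":0},{"delta_pos":[0,0,100],"spin":0,"claw":0}]'
python3 -m jog '[{"delta_pos":[-30,40,40],"spin":0,"claw":0},{"delta_pos":[-50,80,60],"spin":0,"claw":0},{"delta_pos":[-70,120,60],"spin":0,"claw":0},{"delta_pos":[-90,160,60],"spin":0,"claw":0},{"delta_pos":[-110,200,60],"spin":0,"claw":0},{"delta_pos":[-130,240,60],"spin":0,"claw":0},{"delta_pos":[-150,280,60],"spin":0,"claw":0},{"delta_pos":[-150,280,60],"spin":0,"claw":0}]'
python3 - <<'E'
from h import *
t=eyes.grab_frame('top');s=eyes.grab_frame('side')
c=np.zeros((600,800,3),np.uint8); c[:,:400]=crop(t,288,185,80,120,5); c[:,400:]=crop(s,300,200,80,120,5)
cv2.imwrite('pics/c8.png',c)
E
```

```text
clock: 18.4
position: [0.6421, -0.0053, 0.2235]
tool_rot: [-3.14, -0.001, 1.921]
force: [0.7, 0.4, 0.0]
grip_width: 0.0854
clock: 19.2
position: [0.489, 0.2805, 0.2834]
tool_rot: [-3.139, -0.003, 1.929]
force: [1.6, -0.6, -0.1]
grip_width: 0.0856
```

View pics/c8.png

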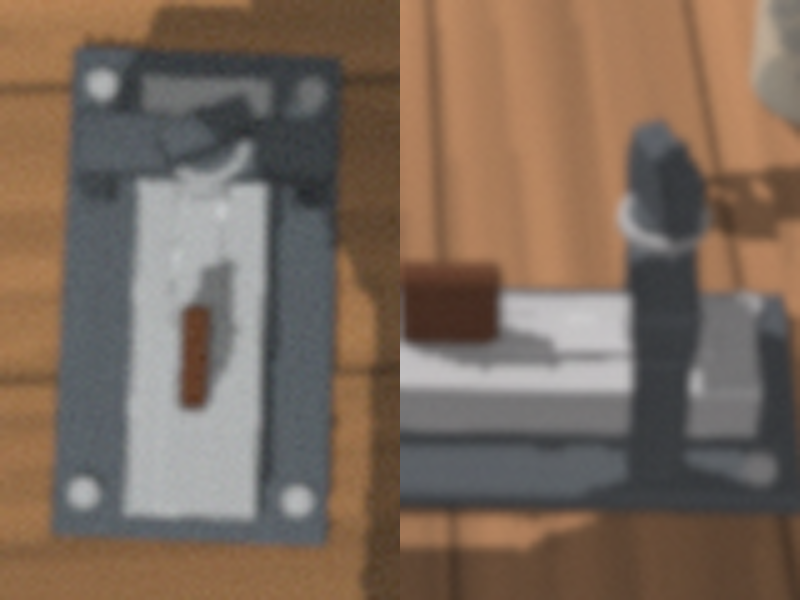

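The gauge is unmoved in the gap (grip at top-half (195,357), straight along the bed). The handle has turned well clockwise, from (165,155) to (250,100), and the arm is clear. Handing in.

```bash
python3 -c "
from workcell import bot;print(bot.job_done())"
```

```text
the job is handed in; nothing more can be done
None
```

I slid the wood-and-steel gauge flat along the press bed and tightened the screw until the blade should just drag, then handed the job in at about 19 s.

- **Tip:** it came out about 13 mm past the far side of the shoe. That comes from the arm's position, and a faint blade edge in the side view agreed to about 1 mm.
- **Screw:** I turned it 1.15 rad clockwise. The moment fit put the touch at 0.70 ± 0.04 rad, so it stands about 0.45 rad past touch, roughly 13.5 N (window 8 to 18 N). The last few noisy readings suggest slightly more, about 0.5 rad, which is still inside the window.
- **Last look:** the final picture shows the gauge in place in the gap, the handle turned and the hand well clear. That crop covered only the press area. I touched nothing but the gauge and the screw handle, but I did not check the other objects in a final picture.
- **Disagreements:** the two cameras differed by about 2 to 5 mm on the press and gauge positions. The grip on the handle closed with only a few newtons of side force, so this did not matter.

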